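# Fetch the gearbox housing from between the containers

### The arm

A 6-joint arm with a two-finger parallel gripper is mounted at the origin on the work surface. World frame = base frame: x ahead of the robot, y to its left, z up, the work surface at z = 0. Lengths are in m, angles in rad, forces in N, time in s.
With the tool pointing down it reaches from about 0.35 to 0.775 m from the base axis. Payload 7.3 kg.
Tool frame: the origin (TCP) lies midway between the tips of the shut fingers; the grasp point (between the pads) lies 19 mm behind it (robot.grip_depth is the z of the grasp point in the tool frame, in m); z points along the fingers, y is the line along which they close (so a half turn about z gives the same grasp; the last joint's range is limited). The gripper opens to 92 mm and grips with 3 to 60 N. Pads are 19 mm wide; open, the fingers measure 130 mm over their backs; the gripper's body (75 mm by 190 mm) begins 47 mm behind the grasp point.
Start: joints at [1.18, 0.342, 1.524, -0, 1.275, -0.146], TCP at [0.127, 0.509, 0.227] pointing down, gripper open.
Joint ranges: [-2.53, 2.53], [-0.77, 2.02], [0.04, 2.7], [-1, 4.14], [0.28, 2.66], [-3.11, 3.11]. Speed limits (rad/s): [2.57, 2.57, 3.14, 3.14, 3.14, 3.14].

### API

Orientations are given as [roll, pitch, yaw] about the fixed x, y, z axes, in that order (R = Rz(yaw) Ry(pitch) Rx(roll)).
In Python, from cell import robot, viewer gives the robot as it stands.
- The arm moves only by the tool step_arm, never from a script. Its argument "increments" is a list of rows, each an object with "delta_pos": the shift along the tool's x, y, z in cm, a list of three; "dr": the turn, a rotation vector about the tool's x, y, z in degrees, a list of three; "fingers": the closure, from -1 (fully open) to 1 (shut), so that 0 is half open. In form: [{"delta_pos": [tx, ty, tz], "dr": [wx, wy, wz], "fingers": fingers}, ...]. A call has exactly 5 rows; each row is the pose to reach, as a shift and turn from the pose commanded when the call began, along the tool's axes at that moment; what a row does not reach only later rows make up. A row lasts 1/8 s, in which the tool goes at most 62.5 mm and 10.7 degrees, less where a joint would pass 70% of its speed; a pose out of reach is approached as far as the arm can. A call with a gripper value outside its range is refused whole. The fingers move at their own pace and stop on an object; "newtons" is the grip in N (left out, the last holds). Time passes only in rows, so rows that repeat a pose let the fingers close, or fill a call up. It gives the time, the measured TCP pose, the force, the opening and the grip force at its end, in the units of the state.
- robot.observe(): the state, without advancing time (a new reading comes with each control period).
- viewer.read_camera(name): name is "scene" or "top" or "wrist"; returns the picture (384x512x3 uint8, red, green, blue); there is no depth.
- viewer.camera_params(name): a dict with "K" (3x3 intrinsics, pixels), "k1" (the pictures are not rectified: a ray, as slopes to the right and down, at radius r is drawn at 1 + k1 r^2 times it, then the intrinsics apply), "T" (4x4, takes a point from camera to world coordinates). Camera axes: x right, y down, z forward; pixel columns grow to the right and rows downward; lengths in m; the calibration is good to about 2 mm. A picture is of the moment at which its call begins: read the wrist's pose just before it. camera_params takes no time and is no camera call; for the wrist camera it gives the pose at the moment of the call.
- robot.hand_in(): hands the job in; it is judged then, once.
The state is a dict: "time": time; "qpos": joint angles; "qvel": joint speeds; "joint_efforts": joint torques, N m; "tool_pos": TCP position; "tool_rot": TCP orientation; "contact_force": force on the tool from outside, world axes, zero at the start; "torque": the same for the moment, N m; "opening": finger opening in m; "grip_force": force on a finger pad.
Only numpy, scipy, OpenCV 4.12 (cv2) and the standard library are available. Lean on these libraries where they do the work, as an engineer would, in place of code of your own. Each camera call takes 0.05 s, during which the arm holds its last target. There are 200 camera calls.

### The job

The black gearbox housing is boxed in between taller containers in the long blue divided bin: stand the two containers on either side of it on the grey side tray, put the housing into the pocket of the assembly nest, square in the pocket and flat on its floor, and then put each of the two containers back upright in the bay it came from. The third container ends in its own bay too; do not tip anything over and do not disturb the power driver or the small bin of clips.

Things in the scene. Friction and masses are not known exactly. Their poses are not given: they have to be found in the camera images.
- bin: Long blue bin, fixed, 74 (x) x 284 (y) x 50 mm high, walls 4 mm, floor 5 mm thick. Four bays in a row along its y, centres at y = -105, -35, +35, +105 mm, each 66 x 66 mm inside, divided only by ribs whose tops are 12 mm above the bin's underside. Origin: centre of the underside. Turned by up to 0.25 rad.
- housing: Black plastic gearbox housing: block 56 (x) x 62 (y) x 36 mm high, on top a steel boss 40 mm across, 4 mm high; 0.25 kg. Lies in a middle bay, its x along the bin's x, underside on the bin's floor. The bin's long walls rise above it and leave no room for fingers; once both neighbours are gone it can be gripped over its 62 mm width (along the bin's y). Origin: centre of the underside.
- can: Round pale aluminium can with a white paper band and a dark disc on top, 54 mm in diameter, 105 mm high, upright in a bay, 0.25 kg. Origin: centre of the underside.
- tin: Square grey tin, 52 x 52 x 105 mm high, upright in a bay, sides about parallel to the bin's, 0.28 kg. Origin: centre of the underside.
- bottle: White bottle with a black cap, 105 mm high, upright in a bay, 0.22 kg: body 54 mm in diameter up to 56 mm, tapered shoulder, cap 36 mm in diameter from 68 mm up to the top. Origin: centre of the underside.
- tray: Shallow grey side tray, fixed, 208 (x) x 120 (y) mm, walls 4 mm thick and 14 mm high, floor about 4 mm thick: room for two containers side by side along its x. Origin: centre of the underside. On the left or the right of the bin.
- nest: Assembly nest, fixed: aluminium plate 110 (x) x 122 (y) x 6 mm with a dark steel frame around a pocket 66 (x) x 74 (y) mm; frame top 16 mm, pocket floor 6 mm above the underside. The housing's 62 mm side goes along the pocket's 74 mm side, either way round. Origin: centre of the underside. On the other side of the bin from the tray.
- driver: Bystander: blue power driver lying on the table beyond the bin, 220 mm long along its x, 40 mm thick. Origin: underside, near mid-length.
- clip_bin: Bystander: small blue bin of black clips beyond the bin, 100 x 150 x 45 mm high. Origin: centre of the underside.
Mind the look-alikes: they are no part of the job. What is shaped like the bottle but red is not meant.

How it is judged:
By the outcome, as a careful person would: the job done as asked, in the order asked, and still so for the second after the job is handed in, with the robot touching nothing.
It also fails if it takes over 136 s, if anything falls off the work surface, if the arm or the gripper's body presses on something with over 40 N, if the wrist force passes 120 N, or if a joint passes its speed limit or range.

## Working session

There is one attempt and no reset: what is moved stays moved. The work goes in short steps, Python scripts to look and compute and a tool call to move; the robot and the scene stay as the last step left them, time stands still between calls to the robot, and variables do not carry over. Pictures are saved under pics/ and viewed, at most 14 in all, crops included, and the job is handed in when it is done.

Besides the shell and the picture viewer there is one more tool, called after "Emit:" as name([rows], argument=value, ...), one row to a line, values as JSON. step_arm: Moves the arm, as the interface text tells. Its arguments: {"type":"object","properties":{"increments":{"type":"array"},"newtons":{"type":"number"}},"required":["increments"]}

```bash
mkdir -p pics; ls
python3 - <<'E'
from cell import robot, viewer
import cv2
for n in("top","scene"):
    im=viewer.read_camera(n); cv2.imwrite(f"pics/{n}0.png",cv2.resize(im[:,:,::-1],(800,600),interpolation=cv2.INTER_CUBIC))
    p=viewer.camera_params(n); print(n,p)
print(robot.observe(), robot.grip_depth)
E
```

```text
pics
top {'K': array([[416.57257089,   0.        , 258.13234727],
       [  0.        , 416.57257089, 192.61692164],
       [  0.        ,   0.        ,   1.        ]]), 'k1': -0.1407021004536362, 'T': array([[ 0.06780276, -0.97209346,  0.22458203,  0.38783007],
       [-0.99769641, -0.06557584,  0.01736884, -0.00697326],
       [-0.00215698, -0.22524234, -0.97430038,  1.01147299],
       [ 0.        ,  0.        ,  0.        ,  1.        ]])}
scene {'K': array([[499.71832303,   0.        , 255.01667573],
       [  0.        , 499.71832303, 195.5456512 ],
       [  0.        ,   0.        ,   1.        ]]), 'k1': -0.2140169958189017, 'T': array([[-0.83465014,  0.43710988, -0.3351031 ,  1.0158971 ],
       [ 0.55063806,  0.64838788, -0.5257289 ,  0.59238089],
       [-0.01252451, -0.62332023, -0.78186638,  0.96017714],
       [ 0.        ,  0.        ,  0.        ,  1.        ]])}
{'time': 0.1, 'qpos': array([ 1.18000048e+00,  3.42649875e-01,  1.52491179e+00, -1.10015117e-05,
        1.27535405e+00, -1.45994854e-01]), 'qvel': array([-1.64849946e-03, -1.05124034e-03, -3.19888987e-03,  6.32479188e-04,
       -7.15906515e-04, -5.01553293e-05]), 'joint_efforts': array([ 2.91673641e-03, -4.32004523e+01, -2.44698411e+01,  7.21110008e-02,
        5.25736716e-02, -5.27215093e-05]), 'tool_pos': array([0.12708697, 0.50903029, 0.22611947]), 'tool_rot': array([-3.14028214e+00, -1.82065995e-04,  2.89679475e+00]), 'contact_force': array([0.37991302, 0.08991382, 0.6364926 ]), 'torque': array([ 0.02023434, -0.00105848, -0.01902396]), 'grip_force': 0.0, 'opening': 0.09202881683474615} -0.0188
```

View pics/top0.png

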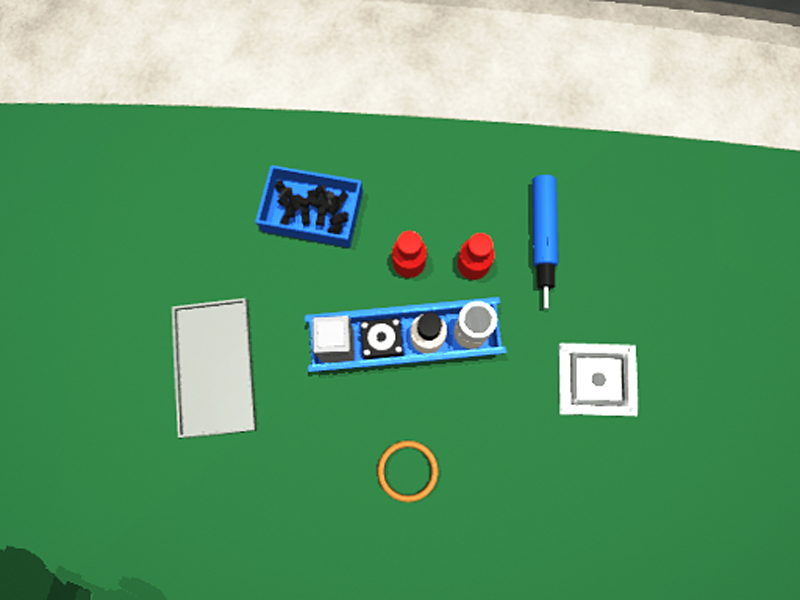

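View pics/scene0.png

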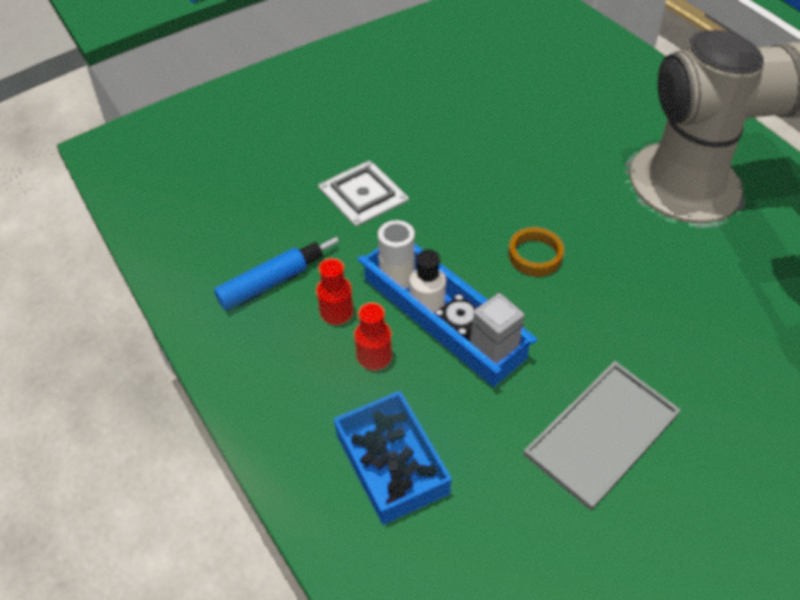

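The targets in the top picture (800x600) are the grey tin (331,335) and white bottle with black cap (429,330), on either side of the housing (381,337). The can (476,322) stays. Look-alikes are the red bottles (409,252) and (477,255). The tray is left of the bin, the nest right (599,380).

```bash
cat > h.py <<'E'
import numpy as np, cv2
from cell import robot, viewer
def px2w(p,uv,z):
    u=cv2.undistortPoints(np.array(uv,float).reshape(-1,1,2),p["K"],np.array([p["k1"],0,0,0.]),criteria=(3,50,1e-9)) if 0 else cv2.undistortPointsIter(np.array(uv,float).reshape(-1,1,2),p["K"],np.array([p["k1"],0,0,0.]),None,None,(3,50,1e-9))
    u=u.reshape(-1,2); T=p["T"]
    d=np.c_[u,np.ones(len(u))]@T[:3,:3].T; o=T[:3,3]
    s=(np.asarray(z,float)-o[2])/d[:,2]
    return o+d*s[:,None]
def w2px(p,P):
    T=np.linalg.inv(p["T"]); r,_=cv2.Rodrigues(T[:3,:3])
    return cv2.projectPoints(np.array(P,float).reshape(-1,3),r,T[:3,3],p["K"],np.array([p["k1"],0,0,0.]))[0].reshape(-1,2)
def fit(model,W):  # 2d rigid: x,y,yaw
    m=np.array(model,float);W=np.array(W)[:,:2];mc,wc=m.mean(0),W.mean(0)
    a,b=m-mc,W-wc; th=np.arctan2((a[:,0]*b[:,1]-a[:,1]*b[:,0]).sum(),(a*b).sum())
    R=np.array([[np.cos(th),-np.sin(th)],[np.sin(th),np.cos(th)]])
    t=wc-R@mc; return t,th,np.abs(W-(m@R.T+t)).max()
def loc(t,th,P):
    P=np.array(P,float); R=np.array([[np.cos(th),-np.sin(th)],[np.sin(th),np.cos(th)]])
    return np.c_[P[:,:2]@R.T+t,P[:,2]]
E
cat > e.py <<'E'
from h import *
p=viewer.camera_params("top"); s=.64
# image order TL,TR,BR,BL ; world x is image-up, y image-left => TL=(+x,+y)
def box(a,b): return [(a,b),(a,-b),(-a,-b),(-a,b)]
obj={"bin":([(305,317),(499,299),(506,351),(309,371)],box(.037,.142),.05),
"tray":([(172,307),(246,299),(256,432),(180,437)],box(.104,.06),.014),
"nest":([(559,344),(636,345),(637,416),(559,414)],box(.055,.061),.006)}
im=cv2.imread("pics/top0.png"); out={}
for n,(uv,m,z) in obj.items():
    W=px2w(p,(np.array(uv)+.5)*s-.5,z); t,th,e=fit(m,W); out[n]=(t,th); print(n,t,th,e)
    q=w2px(p,loc(t,th,[(*c,z) for c in m])); cv2.polylines(im,[np.round(((q+.5)/s-.5)*16).astype(int)],True,(0,0,255),1,cv2.LINE_AA,4)
t,th=out["bin"]
for k in(-.105,-.035,.035,.105): print(loc(t,th,[(0,k,0)])[0])
def cr(x0,x1,y0,y1,f): return cv2.resize(im[y0:y1,x0:x1],None,fx=f,fy=f,interpolation=cv2.INTER_CUBIC)
o=np.zeros((600,800,3),np.uint8)
a=cr(290,520,285,385,3.4); o[:a.shape[0],:a.shape[1]]=a
b=cr(160,270,290,445,1.6);o[345:345+b.shape[0],:b.shape[1]]=b
b=cr(545,650,330,430,2.4);o[345:345+b.shape[0],300:300+b.shape[1]]=b
cv2.imwrite("pics/crop1.png",o)
E
python3 e.py
```

```text
bin [0.55876909 0.00462098] 0.16599260800073204 0.006608867409633928
tray [0.49190655 0.30031203] 0.1865769044078066 0.0024331329293933446
nest [ 0.51476022 -0.30121772] 0.029102640442009803 0.0020129706888541987
[ 0.57611838 -0.09893578  0.        ]
[ 0.56455219 -0.02989794  0.        ]
[0.55298599 0.0391399  0.        ]
[0.54141979 0.10817773 0.        ]
```

View pics/crop1.png

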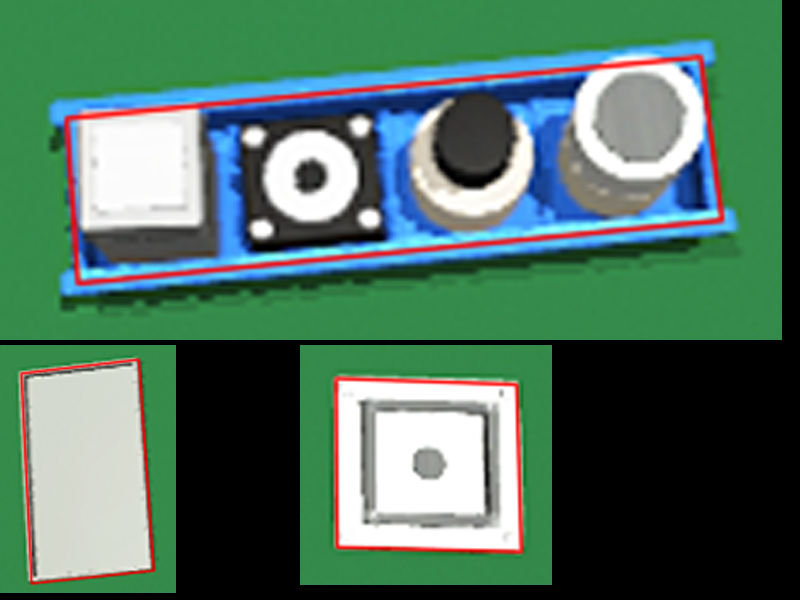

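The red outlines sit on the tray and nest edges. The bin's long rims stick out past its ends, so I refit from the outer corners and compute the object centres from their tops.

```bash
cat > e2.py <<'E'
from h import *
p=viewer.camera_params("top")
def W(c,z): c=np.array(c,float); return px2w(p,((c+.5)/3.4-.5+[290,285]+.5)*.64-.5,z)
def box(a,b): return [(a,b),(a,-b),(-a,-b),(-a,b)]
b=W([(52,103),(715,42),(737,224),(62,292)],.05)
print("bin edge lengths",[np.linalg.norm(b[i]-b[i-1]).round(4) for i in range(4)]); t,th,e=fit(box(.037,.142),b);print("bin",t,th)
for k in(-.105,-.035,.035,.105): print(loc(t,th,[(0,k,0)])[0])
tn=W([(78,113),(203,108),(206,222),(84,230)],.11);print("tin",tn.mean(0),fit(box(.026,.026),tn)[1])
print("boss",W([(310,175)],.045)); h=W([(253,137),(360,127),(370,217),(262,229)],.042);print("housing",h.mean(0),fit(box(.02,.023),h)[1])
print("cap",W([(475,138)],.11)); print("can",W([(640,118)],.11))
o=robot.observe();print(o["tool_pos"],o["tool_rot"])
E
python3 e2.py
cat > d.py <<'E'
# usage: d.py "x y z yaw" ... : chained moves in tool cm / deg from the measured pose
import sys; from h import *
o=robot.observe(); P=o["tool_pos"]; y=o["tool_rot"][2]; print("at",P.round(4),o["tool_rot"].round(3),"open",o["opening"].round(4),"F",o["contact_force"].round(1))
for a in sys.argv[1:]:
    v=np.array(a.split(),float); d=v[:3]-P; c,s=np.cos(y),np.sin(y)
    dy=(v[3]-y+np.pi)%(2*np.pi)-np.pi
    print(a,"-> d",np.round([100*(c*d[0]+s*d[1]),100*(s*d[0]-c*d[1]),-100*d[2]],2),"dr z",np.degrees(-dy).round(2)); P=v[:3]; y=v[3]
E
```

```text
bin edge lengths [np.float64(0.0848), np.float64(0.2974), np.float64(0.0826), np.float64(0.2976)]
bin [0.56069845 0.00467678] 0.16413107315455963
[ 0.57785494 -0.0989121   0.        ]
[ 0.56641728 -0.02985285  0.        ]
[0.55497962 0.0392064  0.        ]
[0.54354196 0.10826565 0.        ]
tin [0.54149636 0.10707183 0.11      ] 0.12589205535080625
boss [[0.55450641 0.04085128 0.045     ]]
housing [0.55402    0.04037535 0.042     ] 0.1740819772403549
cap [[ 0.56343051 -0.0294664   0.11      ]]
can [[ 0.57646303 -0.09752432  0.11      ]]
[0.12708697 0.50903029 0.22611947] [-3.14028214e+00 -1.82065995e-04  2.89679475e+00]
```

```bash
python3 d.py ".541 .107 .227 1.72"
```

```text
Traceback (most recent call last):
  File "d.py", line 3, in <module>
    o=robot.observe(); P=o["tool_pos"]; y=o["tool_rot"][2]; print("at",P.round(4),o["tool_rot"].round(3),"open",o["opening"].round(4),"F",o["contact_force"].round(1))
                                                                                                                ^^^^^^^^^^^^^^^^^^
AttributeError: 'float' object has no attribute 'round'
```

```bash
sed -i 's/o\["opening"\].round(4)/round(o["opening"],4)/' d.py; python3 d.py ".541 .107 .227 1.72"
```

```text
at [0.1271 0.509  0.2261] [-3.14  -0.     2.897] open 0.092 F [0.4 0.1 0.6]
.541 .107 .227 1.72 -> d [-49.9  -28.97  -0.09] dr z 67.43
```

Emit:
step_arm([
  {"delta_pos": [-5,-2.9,0],"dr": [0,0,7],"fingers": -1},
  {"delta_pos": [-10,-5.8,0],"dr": [0,0,14],"fingers": -1},
  {"delta_pos": [-15,-8.7,0],"dr": [0,0,21],"fingers": -1},
  {"delta_pos": [-20,-11.6,0],"dr": [0,0,28],"fingers": -1},
  {"delta_pos": [-25,-14.5,0],"dr": [0,0,35],"fingers": -1},
], newtons=30)

```text
time: 0.72
tool_pos: [0.3356, 0.3066, 0.2266]
tool_rot: [-3.141, -0.0, 2.282]
contact_force: [0.8, 0.9, 0.2]
opening: 0.0917
grip_force: 0.0
```

```bash
python3 d.py ".541 .107 .227 1.72"
```

```text
at [0.3356 0.3066 0.2266] [-3.141 -0.     2.282] open 0.0917 F [0.8 0.9 0.2]
.541 .107 .227 1.72 -> d [-28.53   2.53  -0.04] dr z 32.2
```

Emit:
step_arm([
  {"delta_pos": [-6,0.5,0],"dr": [0,0,7],"fingers": -1},
  {"delta_pos": [-12,1,0],"dr": [0,0,14],"fingers": -1},
  {"delta_pos": [-18,1.5,0],"dr": [0,0,21],"fingers": -1},
  {"delta_pos": [-24,2,0],"dr": [0,0,28],"fingers": -1},
  {"delta_pos": [-28.5,2.5,0],"dr": [0,0,32],"fingers": -1},
])

```text
time: 1.35
tool_pos: [0.5417, 0.1072, 0.2262]
tool_rot: [-3.141, -0.0, 1.723]
contact_force: [0.5, 0.9, 0.8]
opening: 0.0918
grip_force: 0.0
```

```bash
python3 - <<'E'
from h import *
p=viewer.camera_params("wrist"); im=viewer.read_camera("wrist")
print(p["T"].round(3))
o=im[:,:,::-1].copy()
for P in ((.541,.107,.11),(.554,.0405,.045),(.5635,-.0295,.11)):
    u,v=w2px(p,P)[0]; print(u,v); cv2.drawMarker(o,(int(round(u)),int(round(v))),(0,0,255),0,12)
cv2.imwrite("pics/w1.png",cv2.resize(o,(800,600)))
E
python3 d.py ".541 .107 .227 1.72"
```

```text
[[ 0.989  0.144  0.045  0.529]
 [ 0.151 -0.944 -0.293  0.187]
 [ 0.     0.297 -0.955  0.385]
 [ 0.     0.     0.     1.   ]]
262.10362474132637 188.15028290101188
264.50814927068456 226.0596381542785
263.6864607889829 309.39867987723056
at [0.5451 0.1038 0.2259] [3.140e+00 3.000e-03 1.718e+00] open 0.0923 F [ 2.3 -4.7 -0.2]
.541 .107 .227 1.72 -> d [ 0.38 -0.36 -0.11] dr z -0.1
```

View pics/w1.png

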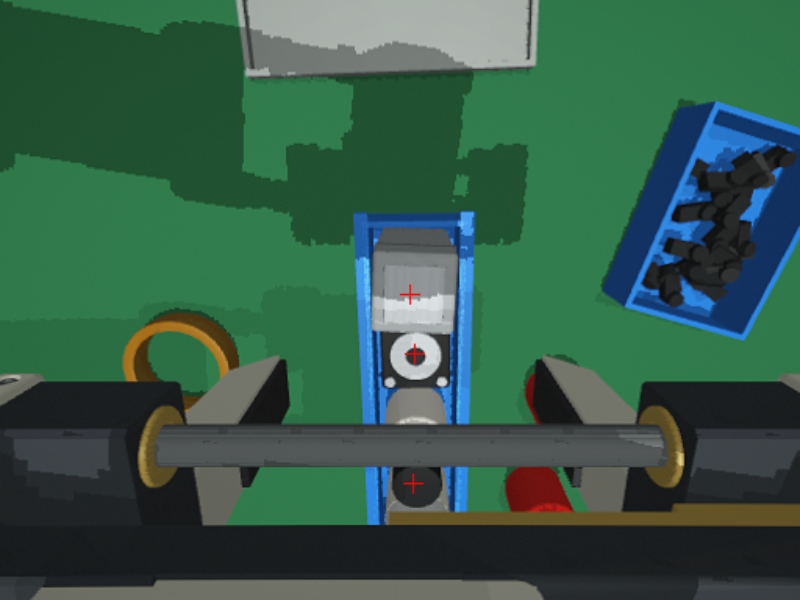

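Image shows tin top around (414,290), boss (415,356), cap (417,484); the markers agree within about 3 mm. The fingers straddle the bin along x. Descending on the tin.

Emit:
step_arm([
  {"delta_pos": [0,0.15,4],"dr": [0,0,0],"fingers": -1},
  {"delta_pos": [0,0.15,8],"dr": [0,0,0],"fingers": -1},
  {"delta_pos": [0,0.15,12],"dr": [0,0,0],"fingers": -1},
  {"delta_pos": [0,0.15,15],"dr": [0,0,0],"fingers": -1},
  {"delta_pos": [0,0.15,15.5],"dr": [0,0,0],"fingers": -1},
])

```text
time: 2.02
tool_pos: [0.5401, 0.1096, 0.0696]
tool_rot: [-3.137, -0.001, 1.728]
contact_force: [-0.1, -0.1, 0.5]
opening: 0.0916
grip_force: 0.0
```

Emit:
step_arm([
  {"delta_pos": [0,0,0],"dr": [0,0,0],"fingers": 0},
  {"delta_pos": [0,0,0],"dr": [0,0,0],"fingers": 0.3},
  {"delta_pos": [0,0,0],"dr": [0,0,0],"fingers": 0.6},
  {"delta_pos": [0,0,0],"dr": [0,0,0],"fingers": 1},
  {"delta_pos": [0,0,0],"dr": [0,0,0],"fingers": 1},
])

```text
time: 2.65
tool_pos: [0.5423, 0.1097, 0.0722]
tool_rot: [3.14, -0.0, 1.727]
contact_force: [0.7, 0.7, 2.4]
opening: 0.0525
grip_force: 29.6
```

Emit:
step_arm([
  {"delta_pos": [0,0,-1],"dr": [0,0,0],"fingers": 1},
  {"delta_pos": [0,0,-3],"dr": [0,0,0],"fingers": 1},
  {"delta_pos": [0,0,-6],"dr": [0,0,0],"fingers": 1},
  {"delta_pos": [0,0,-9],"dr": [0,0,0],"fingers": 1},
  {"delta_pos": [0,0,-10],"dr": [0,0,0],"fingers": 1},
])

```text
time: 3.28
tool_pos: [0.5424, 0.1096, 0.1735]
tool_rot: [3.139, 0.0, 1.727]
contact_force: [0.4, -0.3, -3.0]
opening: 0.0524
grip_force: 29.6
```

```bash
python3 d.py ".546 .310 .171 1.758" ".546 .310 .073 1.758"
```

```text
at [0.5424 0.1096 0.1735] [3.139 0.    1.727] open 0.0524 F [ 0.4 -0.3 -3. ]
.546 .310 .171 1.758 -> d [19.74  3.48  0.25] dr z -1.75
.546 .310 .073 1.758 -> d [0.  0.  9.8] dr z -0.0
```

Emit:
step_arm([
  {"delta_pos": [3,0.6,0],"dr": [0,0,-1],"fingers": 1},
  {"delta_pos": [8,1.5,0],"dr": [0,0,-2],"fingers": 1},
  {"delta_pos": [14,2.5,0],"dr": [0,0,-2],"fingers": 1},
  {"delta_pos": [18.5,3.3,0],"dr": [0,0,-2],"fingers": 1},
  {"delta_pos": [19.7,3.5,0],"dr": [0,0,-2],"fingers": 1},
])

```text
time: 3.9
tool_pos: [0.5444, 0.3122, 0.1702]
tool_rot: [-3.139, -0.0, 1.766]
contact_force: [-0.4, -0.2, -4.0]
opening: 0.0525
grip_force: 29.6
```

Emit:
step_arm([
  {"delta_pos": [0,0,0],"dr": [0,0,0],"fingers": 1},
  {"delta_pos": [0,0,2],"dr": [0,0,0],"fingers": 1},
  {"delta_pos": [0,0,4],"dr": [0,0,0],"fingers": 1},
  {"delta_pos": [0,0,6],"dr": [0,0,0],"fingers": 1},
  {"delta_pos": [0,0,8],"dr": [0,0,0],"fingers": 1},
])

```text
time: 4.53
tool_pos: [0.5459, 0.3074, 0.0909]
tool_rot: [-3.141, 0.001, 1.76]
contact_force: [0.5, -0.4, -3.9]
opening: 0.0522
grip_force: 29.6
```

```bash
python3 d.py ".546 .310 .072 1.758"
```

```text
at [0.5459 0.3074 0.0909] [-3.141e+00  1.000e-03  1.760e+00] open 0.0522 F [ 0.5 -0.4 -3.9]
.546 .310 .072 1.758 -> d [0.25 0.06 1.89] dr z 0.13
```

Emit:
step_arm([
  {"delta_pos": [0,0,0.6],"dr": [0,0,0],"fingers": 1},
  {"delta_pos": [0,0,1.2],"dr": [0,0,0],"fingers": 1},
  {"delta_pos": [0,0,1.6],"dr": [0,0,0],"fingers": 1},
  {"delta_pos": [0,0,1.9],"dr": [0,0,0],"fingers": 1},
  {"delta_pos": [0,0,1.9],"dr": [0,0,0],"fingers": 1},
])

```text
time: 5.15
tool_pos: [0.5457, 0.3097, 0.0728]
tool_rot: [3.142, -0.0, 1.762]
contact_force: [-0.1, 0.7, -3.0]
opening: 0.0524
grip_force: 29.6
```

Emit:
step_arm([
  {"delta_pos": [0,0,0.05],"dr": [0,0,0],"fingers": 1},
  {"delta_pos": [0,0,0.1],"dr": [0,0,0],"fingers": 1},
  {"delta_pos": [0,0,0.15],"dr": [0,0,0],"fingers": 1},
  {"delta_pos": [0,0,0.2],"dr": [0,0,0],"fingers": 1},
  {"delta_pos": [0,0,0.2],"dr": [0,0,0],"fingers": 1},
])

```text
time: 5.78
tool_pos: [0.5458, 0.3097, 0.0712]
tool_rot: [3.141, -0.0, 1.762]
contact_force: [-1.9, -0.2, 1.0]
opening: 0.0525
grip_force: 29.6
```

Contact with the tray floor (z force rose to +1). Release and rise.

Emit:
step_arm([
  {"delta_pos": [0,0,0],"dr": [0,0,0],"fingers": 0.3},
  {"delta_pos": [0,0,0],"dr": [0,0,0],"fingers": -0.3},
  {"delta_pos": [0,0,0],"dr": [0,0,0],"fingers": -1},
  {"delta_pos": [0,0,0],"dr": [0,0,0],"fingers": -1},
  {"delta_pos": [0,0,-1],"dr": [0,0,0],"fingers": -1},
])

```text
time: 6.4
tool_pos: [0.5452, 0.3094, 0.0803]
tool_rot: [-3.14, 0.0, 1.762]
contact_force: [0.1, 0.1, -0.8]
opening: 0.0851
grip_force: 0.0
```

Emit:
step_arm([
  {"delta_pos": [0,0,-2],"dr": [0,0,0],"fingers": -1},
  {"delta_pos": [0,0,-5],"dr": [0,0,0],"fingers": -1},
  {"delta_pos": [0,0,-8],"dr": [0,0,0],"fingers": -1},
  {"delta_pos": [0,0,-11],"dr": [0,0,0],"fingers": -1},
  {"delta_pos": [0,0,-13],"dr": [0,0,0],"fingers": -1},
])

```text
time: 7.02
tool_pos: [0.5461, 0.3098, 0.2133]
tool_rot: [3.139, -0.001, 1.762]
contact_force: [0.1, 0.7, -0.3]
opening: 0.0914
grip_force: 0.0
```

```bash
python3 d.py ".5645 -.0295 .22 1.736"
```

```text
at [0.5461 0.3098 0.2133] [ 3.139e+00 -1.000e-03  1.762e+00] open 0.0914 F [ 0.1  0.7 -0.3]
.5645 -.0295 .22 1.736 -> d [-33.66  -4.66  -0.67] dr z 1.51
```

Emit:
step_arm([
  {"delta_pos": [-6,-0.8,0],"dr": [0,0,0],"fingers": -1},
  {"delta_pos": [-12,-1.6,0],"dr": [0,0,0],"fingers": -1},
  {"delta_pos": [-18,-2.5,0],"dr": [0,0,0],"fingers": -1},
  {"delta_pos": [-24,-3.3,0],"dr": [0,0,0],"fingers": -1},
  {"delta_pos": [-29,-4,0],"dr": [0,0,0],"fingers": -1},
])

```text
time: 7.65
tool_pos: [0.5617, 0.015, 0.2117]
tool_rot: [3.14, 0.0, 1.762]
contact_force: [0.6, 0.9, -0.4]
opening: 0.0916
grip_force: 0.0
```

Emit:
step_arm([
  {"delta_pos": [-3,-0.4,0],"dr": [0,0,1.5],"fingers": -1},
  {"delta_pos": [-4.6,-0.6,0],"dr": [0,0,1.5],"fingers": -1},
  {"delta_pos": [-4.6,-0.6,0],"dr": [0,0,1.5],"fingers": -1},
  {"delta_pos": [-4.6,-0.6,0],"dr": [0,0,1.5],"fingers": -1},
  {"delta_pos": [-4.6,-0.6,0],"dr": [0,0,1.5],"fingers": -1},
])

```text
time: 8.28
tool_pos: [0.5645, -0.0277, 0.2108]
tool_rot: [3.142, -0.0, 1.738]
contact_force: [-0.3, -0.1, 0.7]
opening: 0.0922
grip_force: 0.0
```

```bash
python3 d.py ".5645 -.0295 .22 1.736"
python3 - <<'E'
from h import *
p=viewer.camera_params("wrist"); im=viewer.read_camera("wrist")
o=im[:,:,::-1].copy()
for P in ((.554,.0405,.045),(.5645,-.0295,.11)):
    u,v=w2px(p,P)[0]; print(u,v); cv2.drawMarker(o,(int(round(u)),int(round(v))),(0,0,255),0,12)
cv2.imwrite("pics/w2.png",cv2.resize(o,(800,600)))
E
```

```text
at [ 0.5645 -0.0277  0.2108] [ 3.142 -0.     1.738] open 0.0922 F [-0.3 -0.1  0.7]
.5645 -.0295 .22 1.736 -> d [-0.17 -0.03 -0.92] dr z 0.11
263.60047397137544 111.64404657053613
262.444911544972 194.6820151303131
```

View pics/w2.png

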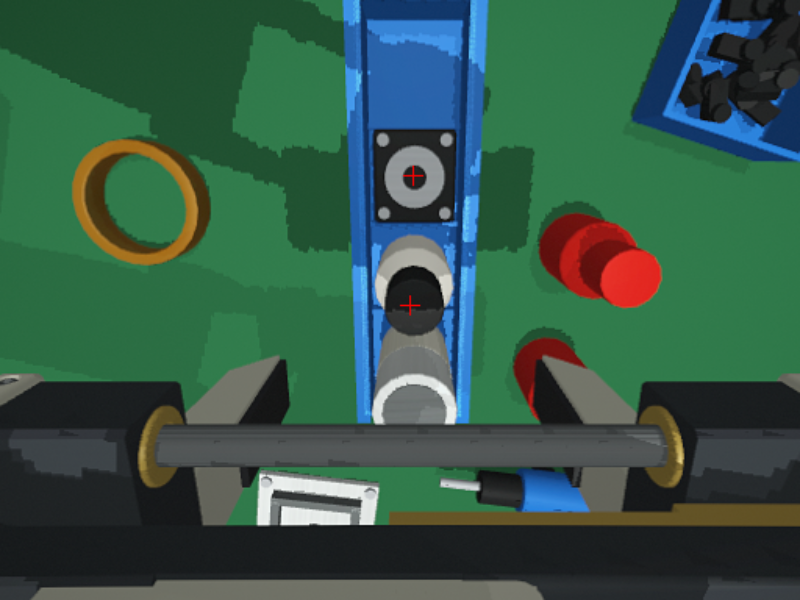

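```bash
python3 - <<'E'
from h import *
p=viewer.camera_params("top")
print(px2w(p,(np.array([(409,242),(481,244)])+.5)*.64-.5,.105))
E
python3 d.py ".566 -.0295 .074 1.736"
```

```text
[[ 0.68599471  0.00735647  0.105     ]
 [ 0.69017691 -0.0979672   0.105     ]]
at [ 0.5645 -0.0279  0.2107] [ 3.142 -0.     1.738] open 0.0918 F [ 0.  -0.5 -0.5]
.566 -.0295 .074 1.736 -> d [-0.19  0.12 13.67] dr z 0.11
```

Emit:
step_arm([
  {"delta_pos": [-0.15,0.15,3.5],"dr": [0,0,0],"fingers": -1},
  {"delta_pos": [-0.15,0.15,7],"dr": [0,0,0],"fingers": -1},
  {"delta_pos": [-0.15,0.15,10.5],"dr": [0,0,0],"fingers": -1},
  {"delta_pos": [-0.15,0.15,13],"dr": [0,0,0],"fingers": -1},
  {"delta_pos": [-0.15,0.15,13.4],"dr": [0,0,0],"fingers": -1},
])

```text
time: 8.95
tool_pos: [0.5652, -0.0294, 0.0751]
tool_rot: [-3.138, -0.001, 1.737]
contact_force: [0.5, 0.5, 0.5]
opening: 0.0919
grip_force: 0.0
```

Emit:
step_arm([
  {"delta_pos": [0,0,0],"dr": [0,0,0],"fingers": -0.3},
  {"delta_pos": [0,0,0],"dr": [0,0,0],"fingers": 0},
  {"delta_pos": [0,0,0],"dr": [0,0,0],"fingers": 0.3},
  {"delta_pos": [0,0,0],"dr": [0,0,0],"fingers": 0.6},
  {"delta_pos": [0,0,0],"dr": [0,0,0],"fingers": 1},
])

```text
time: 9.57
tool_pos: [0.5663, -0.0303, 0.0769]
tool_rot: [3.141, 0.0, 1.736]
contact_force: [0.3, -0.1, -0.2]
opening: 0.0464
grip_force: 0.0
```

Emit:
step_arm([
  {"delta_pos": [0,0,0],"dr": [0,0,0],"fingers": 1},
  {"delta_pos": [0,0,0],"dr": [0,0,0],"fingers": 1},
  {"delta_pos": [0,0,0],"dr": [0,0,0],"fingers": 1},
  {"delta_pos": [0,0,0],"dr": [0,0,0],"fingers": 1},
  {"delta_pos": [0,0,-0.5],"dr": [0,0,0],"fingers": 1},
])

```text
time: 10.2
tool_pos: [0.5656, -0.0301, 0.0812]
tool_rot: [-3.14, -0.001, 1.736]
contact_force: [0.1, 0.8, -3.9]
opening: 0.0357
grip_force: 30.0
```

Emit:
step_arm([
  {"delta_pos": [0,0,-2],"dr": [0,0,0],"fingers": 1},
  {"delta_pos": [0,0,-5],"dr": [0,0,0],"fingers": 1},
  {"delta_pos": [0,0,-8],"dr": [0,0,0],"fingers": 1},
  {"delta_pos": [0,0,-10.5],"dr": [0,0,0],"fingers": 1},
  {"delta_pos": [0,0,-11.5],"dr": [0,0,0],"fingers": 1},
])

```text
time: 10.82
tool_pos: [0.5666, -0.0303, 0.1981]
tool_rot: [3.14, 0.001, 1.736]
contact_force: [-0.7, -0.2, -3.5]
opening: 0.0357
grip_force: 30.0
```

```bash
python3 d.py ".438 .290 .195 1.758"
```

```text
at [ 0.5666 -0.0303  0.1981] [3.140e+00 1.000e-03 1.736e+00] open 0.0357 F [-0.7 -0.2 -3.5]
.438 .290 .195 1.758 -> d [33.71 -7.41  0.31] dr z -1.25
```

Emit:
step_arm([
  {"delta_pos": [3,-0.7,0],"dr": [0,0,0],"fingers": 1},
  {"delta_pos": [8,-1.8,0],"dr": [0,0,-1],"fingers": 1},
  {"delta_pos": [13.5,-3,0],"dr": [0,0,-1],"fingers": 1},
  {"delta_pos": [19,-4.2,0],"dr": [0,0,-1],"fingers": 1},
  {"delta_pos": [24.5,-5.4,0],"dr": [0,0,-1],"fingers": 1},
])

```text
time: 11.45
tool_pos: [0.4713, 0.2039, 0.1959]
tool_rot: [-3.14, -0.0, 1.753]
contact_force: [0.8, 0.1, -2.4]
opening: 0.0355
grip_force: 30.0
```

Emit:
step_arm([
  {"delta_pos": [5,-1.1,0],"dr": [0,0,0],"fingers": 1},
  {"delta_pos": [8,-1.8,0],"dr": [0,0,0],"fingers": 1},
  {"delta_pos": [9.2,-2,0],"dr": [0,0,0],"fingers": 1},
  {"delta_pos": [9.2,-2,0],"dr": [0,0,0],"fingers": 1},
  {"delta_pos": [9.2,-2,0],"dr": [0,0,0],"fingers": 1},
])

```text
time: 12.08
tool_pos: [0.4367, 0.2883, 0.1965]
tool_rot: [-3.141, 0.001, 1.753]
contact_force: [0.3, -0.3, -2.7]
opening: 0.0353
grip_force: 30.0
```

```bash
python3 d.py ".438 .290 .095 1.758" ".438 .290 .0775 1.758"
```

```text
at [0.4367 0.2883 0.1965] [-3.141e+00  1.000e-03  1.753e+00] open 0.0353 F [ 0.3 -0.3 -2.7]
.438 .290 .095 1.758 -> d [ 0.14  0.16 10.15] dr z -0.31
.438 .290 .0775 1.758 -> d [0.   0.   1.75] dr z -0.0
```

Emit:
step_arm([
  {"delta_pos": [0.1,0.1,2],"dr": [0,0,0],"fingers": 1},
  {"delta_pos": [0.1,0.1,5],"dr": [0,0,0],"fingers": 1},
  {"delta_pos": [0.1,0.1,8],"dr": [0,0,0],"fingers": 1},
  {"delta_pos": [0.1,0.1,10],"dr": [0,0,0],"fingers": 1},
  {"delta_pos": [0.1,0.1,10.8],"dr": [0,0,0],"fingers": 1},
])

```text
time: 12.7
tool_pos: [0.4371, 0.2893, 0.0876]
tool_rot: [-3.14, 0.001, 1.752]
contact_force: [0.7, -0.5, -2.0]
opening: 0.0357
grip_force: 30.0
```

Emit:
step_arm([
  {"delta_pos": [0,0,0.3],"dr": [0,0,0],"fingers": 1},
  {"delta_pos": [0,0,0.6],"dr": [0,0,0],"fingers": 1},
  {"delta_pos": [0,0,0.8],"dr": [0,0,0],"fingers": 1},
  {"delta_pos": [0,0,1],"dr": [0,0,0],"fingers": 1},
  {"delta_pos": [0,0,1],"dr": [0,0,0],"fingers": 1},
])

```text
time: 13.32
tool_pos: [0.437, 0.2906, 0.0788]
tool_rot: [3.142, -0.0, 1.754]
contact_force: [0.2, -0.7, -3.0]
opening: 0.0356
grip_force: 30.0
```

Emit:
step_arm([
  {"delta_pos": [0,0,0.1],"dr": [0,0,0],"fingers": 1},
  {"delta_pos": [0,0,0.15],"dr": [0,0,0],"fingers": 1},
  {"delta_pos": [0,0,0.2],"dr": [0,0,0],"fingers": 1},
  {"delta_pos": [0,0,0.25],"dr": [0,0,0],"fingers": 1},
  {"delta_pos": [0,0,0.25],"dr": [0,0,0],"fingers": 1},
])

```text
time: 13.95
tool_pos: [0.4371, 0.2905, 0.0762]
tool_rot: [-3.142, -0.0, 1.754]
contact_force: [-0.2, 0.4, -2.6]
opening: 0.0357
grip_force: 30.0
```

Emit:
step_arm([
  {"delta_pos": [0,0,0.05],"dr": [0,0,0],"fingers": 1},
  {"delta_pos": [0,0,0.1],"dr": [0,0,0],"fingers": 1},
  {"delta_pos": [0,0,0.1],"dr": [0,0,0],"fingers": 1},
  {"delta_pos": [0,0,0.1],"dr": [0,0,0],"fingers": 1},
  {"delta_pos": [0,0,0.1],"dr": [0,0,0],"fingers": 1},
])

```text
time: 14.58
tool_pos: [0.4373, 0.2906, 0.0757]
tool_rot: [3.141, -0.0, 1.754]
contact_force: [-1.6, -0.9, 6.6]
opening: 0.0353
grip_force: 30.0
```

Emit:
step_arm([
  {"delta_pos": [0,0,-0.05],"dr": [0,0,0],"fingers": 0.4},
  {"delta_pos": [0,0,-0.05],"dr": [0,0,0],"fingers": 0},
  {"delta_pos": [0,0,-0.05],"dr": [0,0,0],"fingers": -0.5},
  {"delta_pos": [0,0,-0.05],"dr": [0,0,0],"fingers": -0.5},
  {"delta_pos": [0,0,-1],"dr": [0,0,0],"fingers": -0.5},
])

```text
time: 15.2
tool_pos: [0.4366, 0.2903, 0.085]
tool_rot: [-3.14, 0.0, 1.754]
contact_force: [0.6, -0.7, -0.3]
opening: 0.0673
grip_force: 0.0
```

Emit:
step_arm([
  {"delta_pos": [0,0,-2],"dr": [0,0,0],"fingers": -0.5},
  {"delta_pos": [0,0,-5],"dr": [0,0,0],"fingers": -0.5},
  {"delta_pos": [0,0,-8],"dr": [0,0,0],"fingers": -0.5},
  {"delta_pos": [0,0,-11],"dr": [0,0,0],"fingers": -0.5},
  {"delta_pos": [0,0,-13],"dr": [0,0,0],"fingers": -1},
])

```text
time: 15.82
tool_pos: [0.4374, 0.2907, 0.2175]
tool_rot: [3.139, -0.001, 1.754]
contact_force: [1.4, -0.4, -0.5]
opening: 0.0755
grip_force: 0.0
```

```bash
python3 d.py ".5545 .0405 .20 0.17"
```

```text
at [0.4374 0.2907 0.2175] [ 3.139e+00 -1.000e-03  1.754e+00] open 0.0755 F [ 1.4 -0.4 -0.5]
.5545 .0405 .20 0.17 -> d [-26.73   6.96   1.75] dr z 90.74
```

Emit:
step_arm([
  {"delta_pos": [-3,0.8,0],"dr": [0,0,9],"fingers": -1},
  {"delta_pos": [-9,2.3,0],"dr": [0,0,18],"fingers": -1},
  {"delta_pos": [-15,3.9,0],"dr": [0,0,27],"fingers": -1},
  {"delta_pos": [-21,5.5,0],"dr": [0,0,36],"fingers": -1},
  {"delta_pos": [-26.7,7,0],"dr": [0,0,45],"fingers": -1},
])

```text
time: 16.45
tool_pos: [0.5551, 0.0387, 0.2161]
tool_rot: [3.141, -0.001, 0.963]
contact_force: [-0.4, 0.3, -0.3]
opening: 0.0917
grip_force: 0.0
```

Emit:
step_arm([
  {"delta_pos": [0,0,0],"dr": [0,0,10],"fingers": -1},
  {"delta_pos": [0,0,0],"dr": [0,0,20],"fingers": -1},
  {"delta_pos": [0,0,0],"dr": [0,0,30],"fingers": -1},
  {"delta_pos": [0,0,0],"dr": [0,0,40],"fingers": -1},
  {"delta_pos": [0,0,0],"dr": [0,0,45.5],"fingers": -1},
])

```text
time: 17.08
tool_pos: [0.5544, 0.0406, 0.2159]
tool_rot: [3.142, -0.001, 0.17]
contact_force: [-0.7, 1.0, -1.0]
opening: 0.0919
grip_force: 0.0
```

Emit:
step_arm([
  {"delta_pos": [0,0,0],"dr": [0,0,0],"fingers": -1},
  {"delta_pos": [0,0,1],"dr": [0,0,0],"fingers": -1},
  {"delta_pos": [0,0,2],"dr": [0,0,0],"fingers": -1},
  {"delta_pos": [0,0,2],"dr": [0,0,0],"fingers": -1},
  {"delta_pos": [0,0,2],"dr": [0,0,0],"fingers": -1},
])

```text
time: 17.7
tool_pos: [0.5545, 0.0407, 0.1951]
tool_rot: [-3.141, 0.0, 0.174]
contact_force: [0.7, 0.1, 0.0]
opening: 0.0918
grip_force: 0.0
```

```bash
python3 d.py ".5545 .0405 .05 0.17" ".5545 .0405 .019 .17"
python3 - <<'E'
from h import *
p=viewer.camera_params("wrist"); im=viewer.read_camera("wrist")
o=im[:,:,::-1].copy()
for P in ((.5545,.0405,.045),(.576,-.0975,.11)):
    u,v=w2px(p,P)[0]; print(u,v); cv2.drawMarker(o,(int(round(u)),int(round(v))),(0,0,255),0,12)
cv2.imwrite("pics/w3.png",cv2.resize(o,(800,600)))
E
```

```text
at [0.5545 0.0407 0.1951] [-3.141  0.     0.174] open 0.0918 F [0.7 0.1 0. ]
.5545 .0405 .05 0.17 -> d [-0.    0.02 14.51] dr z 0.25
.5545 .0405 .019 .17 -> d [0.  0.  3.1] dr z -0.0
262.7226684256184 179.33314563364442
425.04877571914415 201.1846575964433
```

View pics/w3.png

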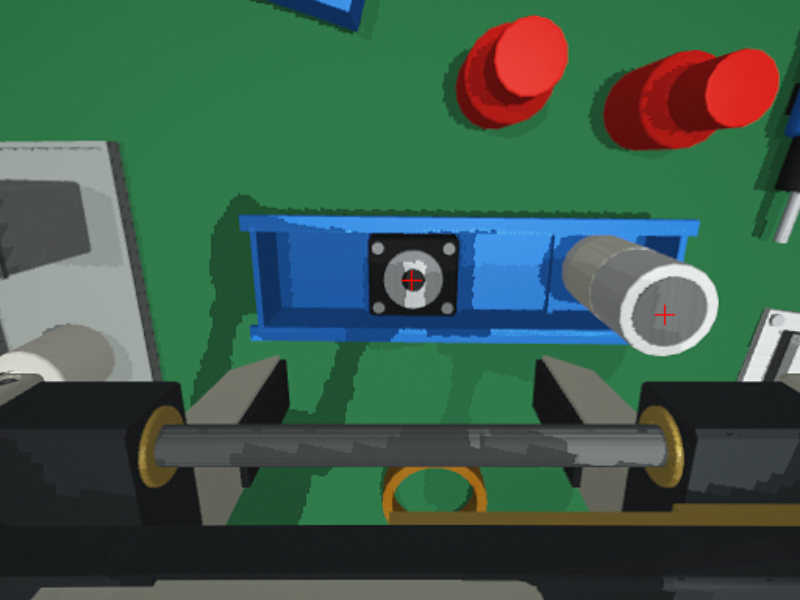

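Boss at (413,280) under the marker, and the screws are level, so the yaw matches. The neighbouring bays are free. Descending.

Emit:
step_arm([
  {"delta_pos": [0,0,4],"dr": [0,0,0],"fingers": -1},
  {"delta_pos": [0,0,8],"dr": [0,0,0],"fingers": -1},
  {"delta_pos": [0,0,12],"dr": [0,0,0],"fingers": -1},
  {"delta_pos": [0,0,14.5],"dr": [0,0,0],"fingers": -1},
  {"delta_pos": [0,0,15.5],"dr": [0,0,0],"fingers": -1},
])

```text
time: 18.38
tool_pos: [0.5539, 0.0407, 0.0391]
tool_rot: [-3.141, 0.002, 0.174]
contact_force: [-0.4, -0.1, 0.5]
opening: 0.0915
grip_force: 0.0
```

Emit:
step_arm([
  {"delta_pos": [0,0,0.7],"dr": [0,0,0],"fingers": -1},
  {"delta_pos": [0,0,1.4],"dr": [0,0,0],"fingers": -1},
  {"delta_pos": [0,0,2],"dr": [0,0,0],"fingers": -1},
  {"delta_pos": [0,0,2],"dr": [0,0,0],"fingers": -1},
  {"delta_pos": [0,0,2],"dr": [0,0,0],"fingers": -1},
])

```text
time: 19.0
tool_pos: [0.5547, 0.0407, 0.0205]
tool_rot: [3.142, -0.001, 0.174]
contact_force: [-0.4, -0.7, 0.8]
opening: 0.0916
grip_force: 0.0
```

Emit:
step_arm([
  {"delta_pos": [0,0,0.1],"dr": [0,0,0],"fingers": -0.6},
  {"delta_pos": [0,0,0.1],"dr": [0,0,0],"fingers": -0.3},
  {"delta_pos": [0,0,0.1],"dr": [0,0,0],"fingers": 0},
  {"delta_pos": [0,0,0.1],"dr": [0,0,0],"fingers": 1},
  {"delta_pos": [0,0,0.1],"dr": [0,0,0],"fingers": 1},
], newtons=40)

```text
time: 19.62
tool_pos: [0.5545, 0.0405, 0.0193]
tool_rot: [3.141, -0.0, 0.174]
contact_force: [0.2, -1.9, -0.2]
opening: 0.0622
grip_force: 40.0
```

Emit:
step_arm([
  {"delta_pos": [0,0,0],"dr": [0,0,0],"fingers": 1},
  {"delta_pos": [0,0,-0.5],"dr": [0,0,0],"fingers": 1},
  {"delta_pos": [0,0,-1],"dr": [0,0,0],"fingers": 1},
  {"delta_pos": [0,0,-2],"dr": [0,0,0],"fingers": 1},
  {"delta_pos": [0,0,-3],"dr": [0,0,0],"fingers": 1},
])

```text
time: 20.25
tool_pos: [0.5545, 0.0409, 0.0501]
tool_rot: [-3.141, -0.0, 0.174]
contact_force: [1.0, -0.4, -2.2]
opening: 0.0619
grip_force: 40.0
```

Emit:
step_arm([
  {"delta_pos": [0,0,-3],"dr": [0,0,0],"fingers": 1},
  {"delta_pos": [0,0,-7],"dr": [0,0,0],"fingers": 1},
  {"delta_pos": [0,0,-11],"dr": [0,0,0],"fingers": 1},
  {"delta_pos": [0,0,-15],"dr": [0,0,0],"fingers": 1},
  {"delta_pos": [0,0,-16.5],"dr": [0,0,0],"fingers": 1},
])

```text
time: 20.88
tool_pos: [0.5553, 0.0408, 0.2172]
tool_rot: [3.141, -0.005, 0.174]
contact_force: [0.8, -0.4, -2.6]
opening: 0.0615
grip_force: 40.0
```

```bash
python3 d.py ".515 -.301 .213 0.029"
```

```text
at [0.5553 0.0408 0.2172] [ 3.141 -0.005  0.174] open 0.0615 F [ 0.8 -0.4 -2.6]
.515 -.301 .213 0.029 -> d [-9.9  32.97  0.42] dr z 8.32
```

Emit:
step_arm([
  {"delta_pos": [-1,3.3,0],"dr": [0,0,1],"fingers": 1},
  {"delta_pos": [-2.6,8.5,0],"dr": [0,0,3],"fingers": 1},
  {"delta_pos": [-4.2,14,0],"dr": [0,0,5],"fingers": 1},
  {"delta_pos": [-5.9,19.5,0],"dr": [0,0,7],"fingers": 1},
  {"delta_pos": [-7.5,25,0],"dr": [0,0,8.3],"fingers": 1},
])

```text
time: 21.5
tool_pos: [0.523, -0.2199, 0.2132]
tool_rot: [-3.14, 0.001, 0.028]
contact_force: [0.0, 0.1, -2.5]
opening: 0.0617
grip_force: 40.0
```

```bash
python3 d.py ".515 -.301 .213 0.029"
```

```text
at [ 0.523  -0.2199  0.2132] [-3.14e+00  1.00e-03  2.80e-02] open 0.0617 F [ 0.   0.1 -2.5]
.515 -.301 .213 0.029 -> d [-1.03  8.08  0.02] dr z -0.03
```

Emit:
step_arm([
  {"delta_pos": [-0.5,2,0],"dr": [0,0,0],"fingers": 1},
  {"delta_pos": [-0.5,2,0],"dr": [0,0,0],"fingers": 1},
  {"delta_pos": [-0.5,2,0],"dr": [0,0,0],"fingers": 1},
  {"delta_pos": [-0.5,2,0],"dr": [0,0,0],"fingers": 1},
  {"delta_pos": [-0.5,2,0],"dr": [0,0,0],"fingers": 1},
])

```text
time: 22.12
tool_pos: [0.5198, -0.2376, 0.2143]
tool_rot: [-3.141, -0.0, 0.031]
contact_force: [-0.8, -0.6, -2.3]
opening: 0.0618
grip_force: 40.0
```

Run:
```python
from h import *
p=viewer.camera_params("wrist"); im=viewer.read_camera("wrist")
o=cv2.resize(im[:,:,::-1],(800,600),interpolation=cv2.INTER_CUBIC)
t=np.array([.5148,-.3012]);th=.029
for a,b,z in((.055,.061,.006),(.033,.037,.016)):
    q=(w2px(p,loc(t,th,[(a,b,z),(a,-b,z),(-a,-b,z),(-a,b,z)]))+.5)/.64-.5
    cv2.polylines(o,[np.round(q*16).astype(int)],True,(0,0,255),1,cv2.LINE_AA,4)
cv2.imwrite("pics/w4.png",o); np.save("w4.npy",p["T"])
```

```text
(no output)
```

View pics/w4.png

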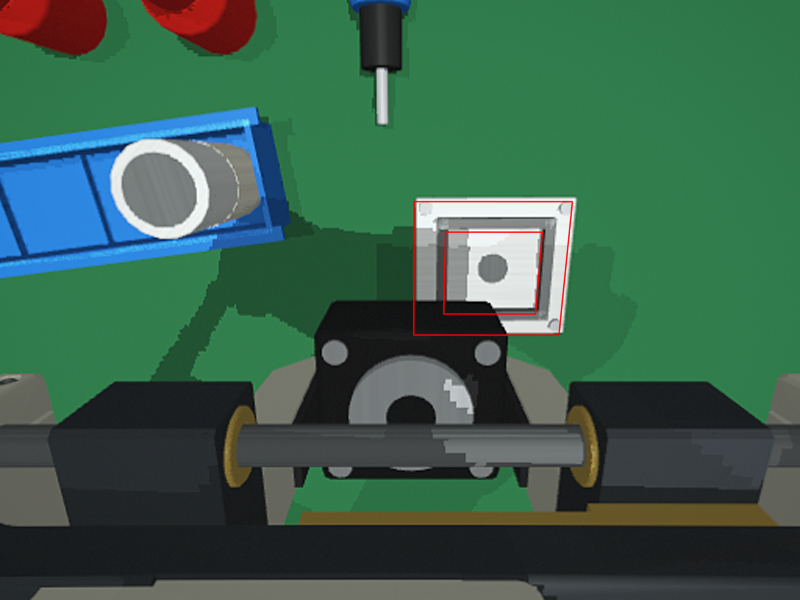

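Plate corners are at (416,198), (575,198) and (562,332), against the drawn (414,202), (573,202) and (560,335). So the nest lies about 2 mm further in +x and 1 mm in -y: use (.517,-.302), yaw .029.

```bash
python3 d.py ".517 -.302 .213 0.029" ".517 -.302 .04 .029" ".517 -.302 .0215 .029"
```

```text
at [ 0.5197 -0.2378  0.2143] [-3.142 -0.     0.031] open 0.0615 F [ 0.7 -0.3 -3. ]
.517 -.302 .213 0.029 -> d [-0.47  6.41  0.13] dr z 0.09
.517 -.302 .04 .029 -> d [ 0.   0.  17.3] dr z -0.0
.517 -.302 .0215 .029 -> d [0.   0.   1.85] dr z -0.0
```

Emit:
step_arm([
  {"delta_pos": [-0.2,2,0],"dr": [0,0,0.1],"fingers": 1},
  {"delta_pos": [-0.4,5,0],"dr": [0,0,0.1],"fingers": 1},
  {"delta_pos": [-0.5,6.4,0],"dr": [0,0,0.1],"fingers": 1},
  {"delta_pos": [-0.5,6.4,2],"dr": [0,0,0.1],"fingers": 1},
  {"delta_pos": [-0.5,6.4,5],"dr": [0,0,0.1],"fingers": 1},
])

```text
time: 22.8
tool_pos: [0.5167, -0.3038, 0.1644]
tool_rot: [3.14, -0.002, 0.026]
contact_force: [0.2, -0.4, -2.4]
opening: 0.0621
grip_force: 40.0
```

Emit:
step_arm([
  {"delta_pos": [0,0,3],"dr": [0,0,0],"fingers": 1},
  {"delta_pos": [0,0,6],"dr": [0,0,0],"fingers": 1},
  {"delta_pos": [0,0,8],"dr": [0,0,0],"fingers": 1},
  {"delta_pos": [0,0,9.5],"dr": [0,0,0],"fingers": 1},
  {"delta_pos": [0,0,10],"dr": [0,0,0],"fingers": 1},
])

```text
time: 23.42
tool_pos: [0.5161, -0.3027, 0.0634]
tool_rot: [-3.141, 0.001, 0.027]
contact_force: [0.1, 0.9, -2.0]
opening: 0.0621
grip_force: 40.0
```

```bash
python3 d.py ".517 -.302 .04 .029"
python3 - <<'E'
from h import *
im=viewer.read_camera("scene"); im2=viewer.read_camera("top")
a=cv2.resize(im[80:180,190:290,::-1],(500,500),interpolation=cv2.INTER_CUBIC)
cv2.imwrite("pics/s5.png",a)
E
```

```text
at [ 0.5161 -0.3027  0.0634] [-3.141e+00  1.000e-03  2.700e-02] open 0.0621 F [ 0.1  0.9 -2. ]
.517 -.302 .04 .029 -> d [ 0.09 -0.07  2.34] dr z -0.1
```

View pics/s5.png

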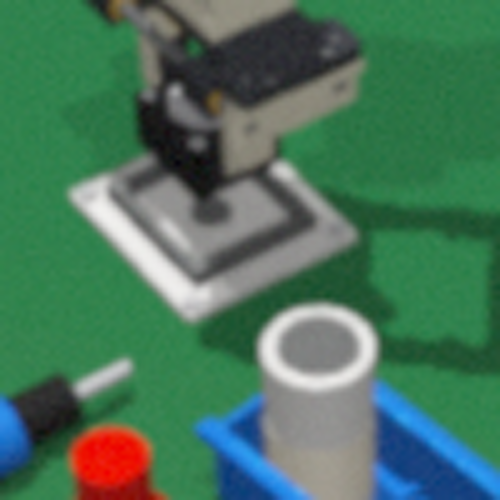

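The housing hangs over the pocket, clear of the frame. Lowering slowly, watching the force.

Emit:
step_arm([
  {"delta_pos": [0.1,0,0.7],"dr": [0,0,0],"fingers": 1},
  {"delta_pos": [0.1,0,1.4],"dr": [0,0,0],"fingers": 1},
  {"delta_pos": [0.1,0,2],"dr": [0,0,0],"fingers": 1},
  {"delta_pos": [0.1,0,2.6],"dr": [0,0,0],"fingers": 1},
  {"delta_pos": [0.1,0,3],"dr": [0,0,0],"fingers": 1},
])

```text
time: 24.15
tool_pos: [0.5172, -0.3026, 0.0337]
tool_rot: [-3.141, 0.0, 0.028]
contact_force: [0.2, -0.6, -2.7]
opening: 0.0617
grip_force: 40.0
```

Emit:
step_arm([
  {"delta_pos": [0,0,0.3],"dr": [0,0,0],"fingers": 1},
  {"delta_pos": [0,0,0.6],"dr": [0,0,0],"fingers": 1},
  {"delta_pos": [0,0,0.9],"dr": [0,0,0],"fingers": 1},
  {"delta_pos": [0,0,1.1],"dr": [0,0,0],"fingers": 1},
  {"delta_pos": [0,0,1.1],"dr": [0,0,0],"fingers": 1},
])

```text
time: 24.78
tool_pos: [0.5172, -0.3027, 0.023]
tool_rot: [-3.141, 0.0, 0.027]
contact_force: [0.4, -1.0, -2.3]
opening: 0.0618
grip_force: 40.0
```

Emit:
step_arm([
  {"delta_pos": [0,0,0.08],"dr": [0,0,0],"fingers": 1},
  {"delta_pos": [0,0,0.16],"dr": [0,0,0],"fingers": 1},
  {"delta_pos": [0,0,0.22],"dr": [0,0,0],"fingers": 1},
  {"delta_pos": [0,0,0.22],"dr": [0,0,0],"fingers": 1},
  {"delta_pos": [0,0,0.22],"dr": [0,0,0],"fingers": 1},
])

```text
time: 25.4
tool_pos: [0.5174, -0.3027, 0.021]
tool_rot: [-3.142, -0.0, 0.027]
contact_force: [-0.9, -0.4, -1.8]
opening: 0.0615
grip_force: 40.0
```

Emit:
step_arm([
  {"delta_pos": [0,0,0.05],"dr": [0,0,0],"fingers": 1},
  {"delta_pos": [0,0,0.1],"dr": [0,0,0],"fingers": 1},
  {"delta_pos": [0,0,0.1],"dr": [0,0,0],"fingers": 1},
  {"delta_pos": [0,0,0.1],"dr": [0,0,0],"fingers": 1},
  {"delta_pos": [0,0,0.1],"dr": [0,0,0],"fingers": 1},
])

```text
time: 26.02
tool_pos: [0.5173, -0.3027, 0.0203]
tool_rot: [3.142, -0.0, 0.028]
contact_force: [-2.5, 1.3, 3.7]
opening: 0.0615
grip_force: 40.0
```

Contact at z .0203, as expected for the pocket floor. Release.

Emit:
step_arm([
  {"delta_pos": [0,0,0],"dr": [0,0,0],"fingers": 0.2},
  {"delta_pos": [0,0,0],"dr": [0,0,0],"fingers": -0.3},
  {"delta_pos": [0,0,0],"dr": [0,0,0],"fingers": -1},
  {"delta_pos": [0,0,0],"dr": [0,0,0],"fingers": -1},
  {"delta_pos": [0,0,-1],"dr": [0,0,0],"fingers": -1},
])

```text
time: 26.65
tool_pos: [0.5169, -0.3024, 0.0294]
tool_rot: [-3.14, 0.001, 0.027]
contact_force: [-0.1, -0.2, -0.1]
opening: 0.0871
grip_force: 0.0
```

Emit:
step_arm([
  {"delta_pos": [0,0,-3],"dr": [0,0,0],"fingers": -1},
  {"delta_pos": [0,0,-7],"dr": [0,0,0],"fingers": -1},
  {"delta_pos": [0,0,-11],"dr": [0,0,0],"fingers": -1},
  {"delta_pos": [0,0,-15],"dr": [0,0,0],"fingers": -1},
  {"delta_pos": [0,0,-18],"dr": [0,0,0],"fingers": -1},
])

```text
time: 27.28
tool_pos: [0.5176, -0.303, 0.2128]
tool_rot: [3.14, -0.002, 0.027]
contact_force: [0.7, -0.4, -0.2]
opening: 0.0918
grip_force: 0.0
```

Emit:
step_arm([
  {"delta_pos": [0,0,0],"dr": [0,0,0],"fingers": -1},
  {"delta_pos": [0,0,0],"dr": [0,0,0],"fingers": -1},
  {"delta_pos": [0,0,0],"dr": [0,0,0],"fingers": -1},
  {"delta_pos": [0,0,0],"dr": [0,0,0],"fingers": -1},
  {"delta_pos": [0,0,0],"dr": [0,0,0],"fingers": -1},
])

```text
time: 27.9
tool_pos: [0.5172, -0.3027, 0.2094]
tool_rot: [-3.141, 0.001, 0.027]
contact_force: [0.6, 0.4, 1.3]
opening: 0.0916
grip_force: 0.0
```

```bash
python3 d.py ".437 .2905 .22 1.754"
python3 - <<'E'
from h import *
im=viewer.read_camera("wrist")[80:270,170:360]
cv2.imwrite("pics/w6.png",cv2.resize(im[:,:,::-1],(600,600),interpolation=cv2.INTER_CUBIC))
E
```

```text
at [ 0.5172 -0.3027  0.2094] [-3.141e+00  1.000e-03  2.700e-02] open 0.0916 F [0.6 0.4 1.3]
.437 .2905 .22 1.754 -> d [ -6.39 -59.51  -1.06] dr z -98.93
```

View pics/w6.png

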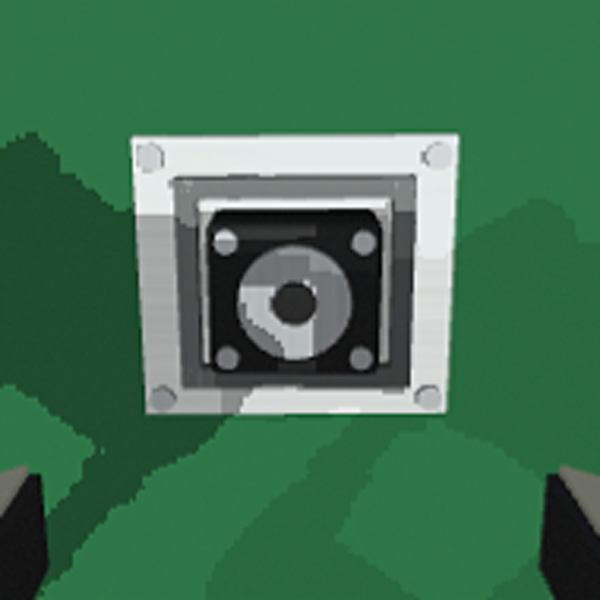

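The housing is square in the pocket, with a gap on every side (housing x 208–380, pocket 200–392). Back to the bottle.

Emit:
step_arm([
  {"delta_pos": [-0.6,-6,-0.2],"dr": [0,0,-10],"fingers": -1},
  {"delta_pos": [-1.3,-12,-0.4],"dr": [0,0,-20],"fingers": -1},
  {"delta_pos": [-1.9,-18,-0.6],"dr": [0,0,-30],"fingers": -1},
  {"delta_pos": [-2.6,-24,-0.8],"dr": [0,0,-40],"fingers": -1},
  {"delta_pos": [-3.2,-30,-1],"dr": [0,0,-50],"fingers": -1},
])

```text
time: 28.58
tool_pos: [0.4766, -0.002, 0.2202]
tool_rot: [3.141, -0.001, 0.906]
contact_force: [1.2, -1.1, 0.3]
opening: 0.092
grip_force: 0.0
```

```bash
python3 d.py ".437 .2905 .22 1.754"
```

```text
at [ 0.4766 -0.002   0.2202] [ 3.141e+00 -1.000e-03  9.060e-01] open 0.092 F [ 1.2 -1.1  0.3]
.437 .2905 .22 1.754 -> d [ 2.056e+01 -2.117e+01  2.000e-02] dr z -48.61
```

Emit:
step_arm([
  {"delta_pos": [4.2,-4.3,0],"dr": [0,0,-10],"fingers": -1},
  {"delta_pos": [8.4,-8.6,0],"dr": [0,0,-20],"fingers": -1},
  {"delta_pos": [12.6,-12.9,0],"dr": [0,0,-30],"fingers": -1},
  {"delta_pos": [16.8,-17.2,0],"dr": [0,0,-40],"fingers": -1},
  {"delta_pos": [20.6,-21.2,0],"dr": [0,0,-49],"fingers": -1},
])

```text
time: 29.2
tool_pos: [0.4385, 0.2915, 0.2202]
tool_rot: [3.141, -0.0, 1.761]
contact_force: [1.2, -0.2, -0.6]
opening: 0.0922
grip_force: 0.0
```

Emit:
step_arm([
  {"delta_pos": [0,0,0],"dr": [0,0,0],"fingers": -1},
  {"delta_pos": [0,0,0],"dr": [0,0,0],"fingers": -1},
  {"delta_pos": [0,0,0],"dr": [0,0,0],"fingers": -1},
  {"delta_pos": [0,0,0],"dr": [0,0,0],"fingers": -1},
  {"delta_pos": [0,0,0],"dr": [0,0,0],"fingers": -1},
])

```text
time: 29.82
tool_pos: [0.4393, 0.2887, 0.2202]
tool_rot: [3.141, -0.0, 1.754]
contact_force: [-0.3, -0.1, -0.2]
opening: 0.0917
grip_force: 0.0
```

```bash
python3 d.py ".437 .2905 .077 1.754"
python3 - <<'E'
from h import *
p=viewer.camera_params("wrist"); im=viewer.read_camera("wrist")
o=im[:,:,::-1].copy()
for P in ((.437,.2905,.109),(.5458,.3085,.109)):
    u,v=w2px(p,P)[0]; cv2.drawMarker(o,(int(round(u)),int(round(v))),(0,0,255),0,12)
cv2.imwrite("pics/w7.png",cv2.resize(o,(800,600)))
E
```

```text
at [0.4393 0.2887 0.2202] [ 3.141 -0.     1.754] open 0.0917 F [-0.3 -0.1 -0.2]
.437 .2905 .077 1.754 -> d [ 0.22 -0.2  14.32] dr z -0.01
```

View pics/w7.png

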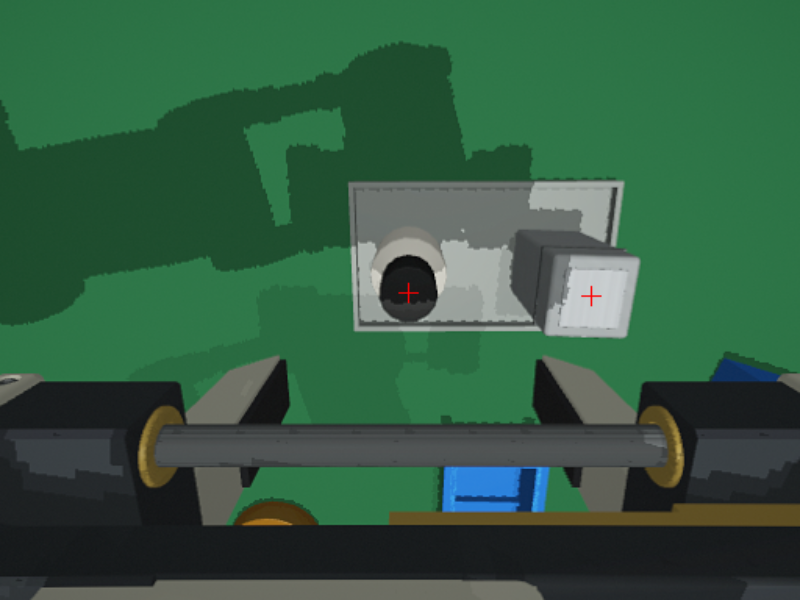

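Both containers stand upright on the tray: cap at (408,293), tin top at (591,296), as predicted. Grasping the bottle.

Emit:
step_arm([
  {"delta_pos": [0.2,-0.2,4],"dr": [0,0,0],"fingers": -0.6},
  {"delta_pos": [0.2,-0.2,8],"dr": [0,0,0],"fingers": -0.6},
  {"delta_pos": [0.2,-0.2,12],"dr": [0,0,0],"fingers": -0.6},
  {"delta_pos": [0.2,-0.2,14],"dr": [0,0,0],"fingers": -0.6},
  {"delta_pos": [0.2,-0.2,14.4],"dr": [0,0,0],"fingers": -0.6},
], newtons=30)

```text
time: 30.5
tool_pos: [0.4361, 0.2905, 0.0748]
tool_rot: [-3.139, 0.001, 1.755]
contact_force: [0.5, 0.7, -0.1]
opening: 0.0734
grip_force: 0.0
```

Emit:
step_arm([
  {"delta_pos": [0,0,0],"dr": [0,0,0],"fingers": 0},
  {"delta_pos": [0,0,0],"dr": [0,0,0],"fingers": 0.3},
  {"delta_pos": [0,0,0],"dr": [0,0,0],"fingers": 0.6},
  {"delta_pos": [0,0,0],"dr": [0,0,0],"fingers": 1},
  {"delta_pos": [0,0,0],"dr": [0,0,0],"fingers": 1},
])

```text
time: 31.12
tool_pos: [0.437, 0.2911, 0.0764]
tool_rot: [3.141, -0.0, 1.755]
contact_force: [-0.3, 0.9, 2.7]
opening: 0.0354
grip_force: 30.0
```

Emit:
step_arm([
  {"delta_pos": [0,0,0],"dr": [0,0,0],"fingers": 1},
  {"delta_pos": [0,0,0],"dr": [0,0,0],"fingers": 1},
  {"delta_pos": [0,0,-1],"dr": [0,0,0],"fingers": 1},
  {"delta_pos": [0,0,-2.5],"dr": [0,0,0],"fingers": 1},
  {"delta_pos": [0,0,-5],"dr": [0,0,0],"fingers": 1},
])

```text
time: 31.75
tool_pos: [0.4361, 0.2907, 0.1265]
tool_rot: [-3.14, 0.0, 1.755]
contact_force: [0.1, 0.1, -2.7]
opening: 0.0351
grip_force: 30.0
```

Emit:
step_arm([
  {"delta_pos": [0,0,-2],"dr": [0,0,0],"fingers": 1},
  {"delta_pos": [0,0,-4.5],"dr": [0,0,0],"fingers": 1},
  {"delta_pos": [0,0,-7],"dr": [0,0,0],"fingers": 1},
  {"delta_pos": [0,0,-7],"dr": [0,0,0],"fingers": 1},
  {"delta_pos": [0,0,-7],"dr": [0,0,0],"fingers": 1},
])

```text
time: 32.38
tool_pos: [0.4361, 0.2907, 0.1954]
tool_rot: [-3.14, 0.0, 1.755]
contact_force: [0.2, -0.7, -3.1]
opening: 0.0355
grip_force: 30.0
```

```bash
python3 d.py ".566 -.030 .195 1.736"
```

```text
at [0.4361 0.2907 0.1954] [-3.14   0.     1.755] open 0.0355 F [ 0.2 -0.7 -3.1]
.566 -.030 .195 1.736 -> d [-33.91   6.88   0.04] dr z 1.11
```

Emit:
step_arm([
  {"delta_pos": [-3,0.6,0],"dr": [0,0,0],"fingers": 1},
  {"delta_pos": [-8,1.6,0],"dr": [0,0,0.5],"fingers": 1},
  {"delta_pos": [-13.5,2.7,0],"dr": [0,0,1],"fingers": 1},
  {"delta_pos": [-19,3.9,0],"dr": [0,0,1],"fingers": 1},
  {"delta_pos": [-24.5,5,0],"dr": [0,0,1],"fingers": 1},
])

```text
time: 33.0
tool_pos: [0.5306, 0.0577, 0.1947]
tool_rot: [-3.139, -0.001, 1.738]
contact_force: [1.1, 1.0, -2.6]
opening: 0.0354
grip_force: 30.0
```

Emit:
step_arm([
  {"delta_pos": [-5,1,0],"dr": [0,0,0],"fingers": 1},
  {"delta_pos": [-8,1.6,0],"dr": [0,0,0],"fingers": 1},
  {"delta_pos": [-9.4,1.9,0],"dr": [0,0,0],"fingers": 1},
  {"delta_pos": [-9.4,1.9,0],"dr": [0,0,0],"fingers": 1},
  {"delta_pos": [-9.4,1.9,0],"dr": [0,0,0],"fingers": 1},
])

```text
time: 33.62
tool_pos: [0.5646, -0.0288, 0.1957]
tool_rot: [-3.141, -0.001, 1.739]
contact_force: [-0.4, -0.3, -1.9]
opening: 0.0355
grip_force: 30.0
```

```bash
python3 d.py ".566 -.030 .085 1.736"
```

```text
at [ 0.5646 -0.0288  0.1957] [-3.141e+00 -1.000e-03  1.739e+00] open 0.0355 F [-0.4 -0.3 -1.9]
.566 -.030 .085 1.736 -> d [-0.14  0.11 11.07] dr z 0.18
```

Emit:
step_arm([
  {"delta_pos": [-0.1,0.1,2],"dr": [0,0,0],"fingers": 1},
  {"delta_pos": [-0.1,0.1,5],"dr": [0,0,0],"fingers": 1},
  {"delta_pos": [-0.1,0.1,8],"dr": [0,0,0],"fingers": 1},
  {"delta_pos": [-0.1,0.1,10.3],"dr": [0,0,0],"fingers": 1},
  {"delta_pos": [-0.1,0.1,11],"dr": [0,0,0],"fingers": 1},
])

```text
time: 34.25
tool_pos: [0.5652, -0.0295, 0.0848]
tool_rot: [-3.139, -0.001, 1.74]
contact_force: [0.5, 0.3, -2.5]
opening: 0.0355
grip_force: 30.0
```

Emit:
step_arm([
  {"delta_pos": [0,0,0.3],"dr": [0,0,0],"fingers": 1},
  {"delta_pos": [0,0,0.5],"dr": [0,0,0],"fingers": 1},
  {"delta_pos": [0,0,0.6],"dr": [0,0,0],"fingers": 1},
  {"delta_pos": [0,0,0.6],"dr": [0,0,0],"fingers": 1},
  {"delta_pos": [0,0,0.6],"dr": [0,0,0],"fingers": 1},
])

```text
time: 34.88
tool_pos: [0.5665, -0.0311, 0.0803]
tool_rot: [3.141, 0.0, 1.738]
contact_force: [-0.1, -0.2, -3.6]
opening: 0.0356
grip_force: 30.0
```

Emit:
step_arm([
  {"delta_pos": [0,0,0.1],"dr": [0,0,0],"fingers": 1},
  {"delta_pos": [0,0,0.2],"dr": [0,0,0],"fingers": 1},
  {"delta_pos": [0,0,0.25],"dr": [0,0,0],"fingers": 1},
  {"delta_pos": [0,0,0.25],"dr": [0,0,0],"fingers": 1},
  {"delta_pos": [0,0,0.25],"dr": [0,0,0],"fingers": 1},
])

```text
time: 35.5
tool_pos: [0.5663, -0.031, 0.0775]
tool_rot: [3.142, -0.0, 1.738]
contact_force: [0.8, 0.4, -3.2]
opening: 0.035
grip_force: 30.0
```

Emit:
step_arm([
  {"delta_pos": [0,0,0.04],"dr": [0,0,0],"fingers": 1},
  {"delta_pos": [0,0,0.08],"dr": [0,0,0],"fingers": 1},
  {"delta_pos": [0,0,0.1],"dr": [0,0,0],"fingers": 1},
  {"delta_pos": [0,0,0.1],"dr": [0,0,0],"fingers": 1},
  {"delta_pos": [0,0,0.1],"dr": [0,0,0],"fingers": 1},
])

```text
time: 36.12
tool_pos: [0.5665, -0.031, 0.0774]
tool_rot: [3.141, 0.0, 1.738]
contact_force: [-1.8, -0.3, 5.4]
opening: 0.0357
grip_force: 30.0
```

Seated. Release and rise, then on to the tin.

Emit:
step_arm([
  {"delta_pos": [0,0,-0.05],"dr": [0,0,0],"fingers": 0.4},
  {"delta_pos": [0,0,-0.05],"dr": [0,0,0],"fingers": 0},
  {"delta_pos": [0,0,-0.05],"dr": [0,0,0],"fingers": -0.5},
  {"delta_pos": [0,0,-0.05],"dr": [0,0,0],"fingers": -0.5},
  {"delta_pos": [0,0,-1],"dr": [0,0,0],"fingers": -0.5},
])

```text
time: 36.75
tool_pos: [0.5658, -0.0309, 0.0861]
tool_rot: [-3.14, -0.001, 1.738]
contact_force: [0.6, -0.4, 0.1]
opening: 0.0674
grip_force: 0.0
```

Emit:
step_arm([
  {"delta_pos": [0,0,-2],"dr": [0,0,0],"fingers": -0.5},
  {"delta_pos": [0,0,-5],"dr": [0,0,0],"fingers": -0.5},
  {"delta_pos": [0,0,-8],"dr": [0,0,0],"fingers": -0.5},
  {"delta_pos": [0,0,-11],"dr": [0,0,0],"fingers": -0.5},
  {"delta_pos": [0,0,-13],"dr": [0,0,0],"fingers": -1},
])

```text
time: 37.38
tool_pos: [0.5667, -0.031, 0.2189]
tool_rot: [3.139, 0.001, 1.738]
contact_force: [-0.0, 0.3, -0.7]
opening: 0.0747
grip_force: 0.0
```

```bash
python3 d.py ".5457 .309 .215 1.762"
```

```text
at [ 0.5667 -0.031   0.2189] [3.139e+00 1.000e-03 1.738e+00] open 0.0747 F [-0.   0.3 -0.7]
.5457 .309 .215 1.762 -> d [33.88  3.58  0.39] dr z -1.38
```

Emit:
step_arm([
  {"delta_pos": [6,0.6,0],"dr": [0,0,0],"fingers": -1},
  {"delta_pos": [12,1.3,0],"dr": [0,0,-1],"fingers": -1},
  {"delta_pos": [18,1.9,0],"dr": [0,0,-1.4],"fingers": -1},
  {"delta_pos": [24,2.5,0],"dr": [0,0,-1.4],"fingers": -1},
  {"delta_pos": [29,3.1,0],"dr": [0,0,-1.4],"fingers": -1},
])

```text
time: 38.0
tool_pos: [0.5482, 0.2624, 0.2174]
tool_rot: [3.14, -0.0, 1.763]
contact_force: [0.6, -0.1, -0.2]
opening: 0.0919
grip_force: 0.0
```

Emit:
step_arm([
  {"delta_pos": [4,0.4,0],"dr": [0,0,0],"fingers": -1},
  {"delta_pos": [4.8,0.4,0],"dr": [0,0,0],"fingers": -1},
  {"delta_pos": [4.8,0.4,0],"dr": [0,0,0],"fingers": -1},
  {"delta_pos": [4.8,0.4,0],"dr": [0,0,0],"fingers": -1},
  {"delta_pos": [4.8,0.4,0],"dr": [0,0,0],"fingers": -1},
])

```text
time: 38.62
tool_pos: [0.5439, 0.3067, 0.2168]
tool_rot: [3.141, 0.0, 1.761]
contact_force: [-0.2, 0.0, 0.2]
opening: 0.0921
grip_force: 0.0
```

```bash
python3 d.py ".5457 .309 .071 1.762"
```

```text
at [0.5439 0.3067 0.2168] [3.141 0.    1.761] open 0.0921 F [-0.2  0.   0.2]
.5457 .309 .071 1.762 -> d [ 0.19  0.22 14.58] dr z -0.08
```

Emit:
step_arm([
  {"delta_pos": [0.2,0.2,4],"dr": [0,0,0],"fingers": -1},
  {"delta_pos": [0.2,0.2,8],"dr": [0,0,0],"fingers": -1},
  {"delta_pos": [0.2,0.2,12],"dr": [0,0,0],"fingers": -1},
  {"delta_pos": [0.2,0.2,14],"dr": [0,0,0],"fingers": -1},
  {"delta_pos": [0.2,0.2,14.6],"dr": [0,0,0],"fingers": -1},
])

```text
time: 39.25
tool_pos: [0.5446, 0.3093, 0.0692]
tool_rot: [-3.139, 0.0, 1.761]
contact_force: [0.6, 0.2, -0.0]
opening: 0.0916
grip_force: 0.0
```

Emit:
step_arm([
  {"delta_pos": [0,0,0],"dr": [0,0,0],"fingers": -0.3},
  {"delta_pos": [0,0,0],"dr": [0,0,0],"fingers": 0.1},
  {"delta_pos": [0,0,0],"dr": [0,0,0],"fingers": 0.5},
  {"delta_pos": [0,0,0],"dr": [0,0,0],"fingers": 1},
  {"delta_pos": [0,0,0],"dr": [0,0,0],"fingers": 1},
])

```text
time: 39.88
tool_pos: [0.5453, 0.3105, 0.071]
tool_rot: [3.141, -0.0, 1.762]
contact_force: [0.1, -0.3, 1.8]
opening: 0.0522
grip_force: 29.6
```

Emit:
step_arm([
  {"delta_pos": [0,0,0],"dr": [0,0,0],"fingers": 1},
  {"delta_pos": [0,0,-1],"dr": [0,0,0],"fingers": 1},
  {"delta_pos": [0,0,-3],"dr": [0,0,0],"fingers": 1},
  {"delta_pos": [0,0,-6],"dr": [0,0,0],"fingers": 1},
  {"delta_pos": [0,0,-9],"dr": [0,0,0],"fingers": 1},
])

```text
time: 40.5
tool_pos: [0.5444, 0.3101, 0.1611]
tool_rot: [-3.14, 0.0, 1.762]
contact_force: [1.5, -0.3, -4.0]
opening: 0.0518
grip_force: 29.6
```

```bash
python3 d.py ".543 .109 .16 1.736"
```

```text
at [0.5444 0.3101 0.1611] [-3.14   0.     1.762] open 0.0518 F [ 1.5 -0.3 -4. ]
.543 .109 .16 1.736 -> d [-19.71  -3.97   0.11] dr z 1.51
```

Emit:
step_arm([
  {"delta_pos": [-3,-0.6,0],"dr": [0,0,0.5],"fingers": 1},
  {"delta_pos": [-8,-1.6,0],"dr": [0,0,1],"fingers": 1},
  {"delta_pos": [-14,-2.8,0],"dr": [0,0,1.5],"fingers": 1},
  {"delta_pos": [-18.5,-3.7,0],"dr": [0,0,1.5],"fingers": 1},
  {"delta_pos": [-19.7,-4,0],"dr": [0,0,1.5],"fingers": 1},
])

```text
time: 41.12
tool_pos: [0.5428, 0.1067, 0.1606]
tool_rot: [-3.14, 0.0, 1.733]
contact_force: [0.1, 1.2, -3.5]
opening: 0.0523
grip_force: 29.6
```

Emit:
step_arm([
  {"delta_pos": [0,0,0],"dr": [0,0,0],"fingers": 1},
  {"delta_pos": [0,0,0],"dr": [0,0,0],"fingers": 1},
  {"delta_pos": [0,0,0],"dr": [0,0,0],"fingers": 1},
  {"delta_pos": [0,0,0],"dr": [0,0,0],"fingers": 1},
  {"delta_pos": [0,0,0],"dr": [0,0,0],"fingers": 1},
])

```text
time: 41.75
tool_pos: [0.5432, 0.1098, 0.1605]
tool_rot: [-3.142, -0.0, 1.737]
contact_force: [-0.0, -1.3, -3.0]
opening: 0.0519
grip_force: 29.6
```

```bash
python3 d.py ".543 .110 .0745 1.736"
```

```text
at [0.5432 0.1098 0.1605] [-3.142 -0.     1.737] open 0.0519 F [-0.  -1.3 -3. ]
.543 .110 .0745 1.736 -> d [ 0.02 -0.02  8.6 ] dr z 0.05
```

Emit:
step_arm([
  {"delta_pos": [0,0,2],"dr": [0,0,0],"fingers": 1},
  {"delta_pos": [0,0,4],"dr": [0,0,0],"fingers": 1},
  {"delta_pos": [0,0,6],"dr": [0,0,0],"fingers": 1},
  {"delta_pos": [0,0,7.5],"dr": [0,0,0],"fingers": 1},
  {"delta_pos": [0,0,8.2],"dr": [0,0,0],"fingers": 1},
])

```text
time: 42.38
tool_pos: [0.543, 0.1094, 0.0777]
tool_rot: [-3.141, -0.0, 1.736]
contact_force: [-0.2, 0.3, -3.1]
opening: 0.0522
grip_force: 29.6
```

Emit:
step_arm([
  {"delta_pos": [0,0,0.2],"dr": [0,0,0],"fingers": 1},
  {"delta_pos": [0,0,0.35],"dr": [0,0,0],"fingers": 1},
  {"delta_pos": [0,0,0.45],"dr": [0,0,0],"fingers": 1},
  {"delta_pos": [0,0,0.5],"dr": [0,0,0],"fingers": 1},
  {"delta_pos": [0,0,0.5],"dr": [0,0,0],"fingers": 1},
])

```text
time: 43.0
tool_pos: [0.5433, 0.1093, 0.0736]
tool_rot: [3.141, -0.0, 1.736]
contact_force: [-0.3, -0.3, -3.1]
opening: 0.0524
grip_force: 29.6
```

Emit:
step_arm([
  {"delta_pos": [0,0,0.06],"dr": [0,0,0],"fingers": 1},
  {"delta_pos": [0,0,0.12],"dr": [0,0,0],"fingers": 1},
  {"delta_pos": [0,0,0.18],"dr": [0,0,0],"fingers": 1},
  {"delta_pos": [0,0,0.22],"dr": [0,0,0],"fingers": 1},
  {"delta_pos": [0,0,0.22],"dr": [0,0,0],"fingers": 1},
])

```text
time: 43.62
tool_pos: [0.5434, 0.1093, 0.0719]
tool_rot: [3.141, 0.0, 1.736]
contact_force: [-3.1, -0.0, 5.1]
opening: 0.0523
grip_force: 29.6
```

Seated. Release, rise and check.

Emit:
step_arm([
  {"delta_pos": [0,0,-0.05],"dr": [0,0,0],"fingers": 0.3},
  {"delta_pos": [0,0,-0.05],"dr": [0,0,0],"fingers": -0.3},
  {"delta_pos": [0,0,-0.05],"dr": [0,0,0],"fingers": -1},
  {"delta_pos": [0,0,-0.05],"dr": [0,0,0],"fingers": -1},
  {"delta_pos": [0,0,-1],"dr": [0,0,0],"fingers": -1},
])

```text
time: 44.25
tool_pos: [0.5428, 0.1093, 0.081]
tool_rot: [-3.14, -0.0, 1.736]
contact_force: [-0.7, 0.4, -0.2]
opening: 0.085
grip_force: 0.0
```

Emit:
step_arm([
  {"delta_pos": [0,0,-3],"dr": [0,0,0],"fingers": -1},
  {"delta_pos": [0,0,-7],"dr": [0,0,0],"fingers": -1},
  {"delta_pos": [0,0,-11],"dr": [0,0,0],"fingers": -1},
  {"delta_pos": [0,0,-15],"dr": [0,0,0],"fingers": -1},
  {"delta_pos": [0,0,-18],"dr": [0,0,0],"fingers": -1},
])

```text
time: 44.88
tool_pos: [0.5435, 0.1094, 0.2641]
tool_rot: [3.139, 0.0, 1.736]
contact_force: [-0.6, -0.1, -0.5]
opening: 0.0916
grip_force: 0.0
```

Emit:
step_arm([
  {"delta_pos": [5,-2,0],"dr": [0,0,0],"fingers": -1},
  {"delta_pos": [10,-4,0],"dr": [0,0,0],"fingers": -1},
  {"delta_pos": [15,-6,0],"dr": [0,0,0],"fingers": -1},
  {"delta_pos": [20,-8,0],"dr": [0,0,0],"fingers": -1},
  {"delta_pos": [22,-9,0],"dr": [0,0,0],"fingers": -1},
])

```text
time: 45.5
tool_pos: [0.4166, 0.3136, 0.2622]
tool_rot: [3.141, -0.001, 1.739]
contact_force: [0.8, 0.1, -0.5]
opening: 0.0917
grip_force: 0.0
```

Run:
```python
from h import *
a=viewer.read_camera("top")[90:290,130:430,::-1]; b=viewer.read_camera("scene")[80:280,130:380,::-1]
cv2.imwrite("pics/f.png",np.vstack([cv2.resize(a,(450,300),interpolation=cv2.INTER_CUBIC),cv2.resize(b,(450,300),interpolation=cv2.INTER_CUBIC)]))
```

```text
(no output)
```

View pics/f.png

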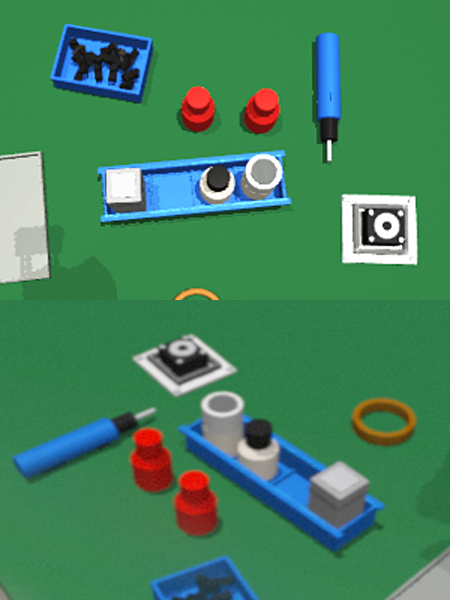

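The tin (125,187), bottle (217,182) and can (262,175) are upright in their own bays. The housing is square in the nest at (386,227), and the bystanders look untouched. Handing in.

```bash
python3 -c "
from cell import robot
print(robot.hand_in())"
```

```text
the job is handed in; nothing more can be done
None
```

The job is handed in after about 45 s of robot time: the housing is square in the nest pocket and flat on its floor, and the tin and bottle are back upright in their bays. The can, driver and clip bin look untouched; the hand-in returned no verdict.

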